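# Cap the glue pot at its vent position and hold it

### The job

Press the gluer's treadle right down to its stop so that the dust shutter swings off the glue pot, and let it come up again. Then put the orange bayonet cap into the pot's mouth with its bar along the white marks, press it home and turn it clockwise until the bar points halfway, at the yellow marks; never turn it on to the red marks, where it locks. Finish while still gripping the cap and holding it there so the pot can vent, and leave the other things on the bench where they are.

Things in the scene. Friction and masses are not known exactly. Their poses are not given: they have to be found in the camera images.
- pot_mouth (a point): centre of the glue pot's mouth, level with its collar's top, 80 mm above the bench; z up, x to the gluer's back. Hole 48 mm wide with two opposite slots along x (13 mm wide, out to 34 mm from the axis, at the white marks). Under a 6 mm lip a track runs clockwise (from above) from each slot. Collar marks: yellow 41 degrees clockwise of white (halfway), red 82 degrees (lugs rise 3.5 mm and lock)
- gluer: bench gluer, fixed: grey base 12 mm thick, from 75 mm in front of the pot's axis to 90 mm behind, 55 mm to the left to 195 mm to the right; blue pot 84 mm across, dark steel collar. Origin on the pot's axis at bench height, axes as pot_mouth. Springs inside push a fitted cap up (2.4 N pressed home) and turn it back to white (0.09 N m halfway, plus friction while turning): let go, it springs back, so press down, turn and hold
- cap_centre (a point): orange bayonet cap, loose, 50 g, 48 mm high, standing upright; point on its axis 24 mm above its underside. x runs along its grip bar: 56 mm long, 14 mm thick, 18 to 48 mm above the underside, on a flange 66 mm across (14 to 18 mm up). Same after a half turn. Pressed home (14 mm deep, flange on the collar) this point is 10 mm above pot_mouth; 12 mm when the lugs bear up on the lip
- cap: the same cap; origin at the centre of its underside, z up, x along the bar. Below the flange: black plug 43 mm across, 14 mm high, with two opposite steel lugs along x, under the bar's ends: 9 mm wide, 6 mm high, at the plug's bottom, out to 30 mm from the axis
- treadle_pad (a point): middle of the ribbed rubber on top of the treadle, a yellow plate 64 x 118 mm right of the pot, hinged at its back 85 mm behind this point (hinge along pot_mouth's y, 24 mm above the bench). At rest the front stands up and this point is 55 mm above the bench; at the stop the plate is level, this point 30 mm up and about 2 mm further forward. Sprung: 8 to 10 N here at the stop
- treadle (a joint): treadle angle in rad: 0 at rest (up), 0.30 at its stop (down)
- shutter (a joint): grey round dust shutter 68 mm across, 1.5 to 4.5 mm above the collar, on a post 64 mm behind the pot's axis: 0 to 0.3 rad covers the mouth, 1.74 rad is swung clear to the left. Pressing the treadle swings it open (5.8 rad per rad); it stays open when the treadle comes up
- tub_yellow_1: yellow-lidded brown tub, 66x66x70 mm, loose, not part of the job; origin at the centre of its underside
- tub_small: green-lidded tub, 66x66x70 mm, loose, not part of the job; origin at the centre of its underside
- box_white: small white carton, 46x60x30 mm, loose, not part of the job; origin at the centre of its underside
- box_red: small red carton, 51x75x29 mm, loose, not part of the job; origin at the centre of its underside
- stapler: blue and black stapler, 32x135x50 mm, loose, not part of the job; origin at the centre of its underside
- tape_roll_2: roll of clear tape lying flat, 102x102x48 mm, loose, not part of the job; origin at the centre of its underside
- squeeze_bottle: white squeeze bottle with red tip, 60x60x174 mm, loose, not part of the job; origin at the centre of its underside
- marker_1: black and white marker lying flat, 18x135x20 mm, loose, not part of the job; origin at the centre of its underside

How it is judged:
By the outcome, as a careful person would: the job done as asked, in the order asked, and still so for the second after the job is handed in, while the arm keeps its last pose, push and grip.
It also fails if it takes over 64 s, if anything falls off the work surface, if the arm or the gripper's body presses on something with over 40 N, if the wrist force passes 120 N, or if a joint passes its speed limit or range.

### The arm

A 7-joint arm with a two-finger parallel gripper is mounted at the origin on the work surface; the furniture and walls round the work are solid. World frame = base frame: x ahead of the robot, y to its left, z up, the work surface at z = 0. Lengths are in m, angles in rad, forces in N, time in s.
With the tool pointing down it reaches from about 0.4 to 0.85 m from the base axis. Payload 10.4 kg.
Tool frame: the origin (TCP) lies between the finger pads; the fingertips stand 17 mm ahead of it and the grasp point (between the pads) lies 2 mm behind it; z points along the fingers, y is the line along which they close (so a half turn about z gives the same grasp; the last joint's range is limited). The gripper opens to 85 mm and grips with 20 to 120 N. Pads are 22 mm wide; open, the fingers measure 114 mm over their backs; the gripper's body (76 mm by 85 mm) begins 54 mm behind the grasp point. The pads swing forward as they close: fully open they stand 13 mm farther back than shut.
Start: joints at [1.169, 0.332, -0.065, 1.46, 0.022, 1.35, -0.088], TCP at [0.231, -0.581, 0.248] pointing down, gripper open.
Joint ranges: [-2.6, 2.6], [-0.5, 2.12], [-1.47, 1.34], [0.16, 2.42], [-1.27, 4.41], [0.06, 2.06], [-2.6, 2.6]. Speed limits (rad/s): [2.22, 2.22, 2.79, 2.79, 3.14, 3.14, 3.14].

### API

Orientations are given as a unit quaternion [x, y, z, w].
In Python, from workcell import readout, imaging, manip gives the robot as it stands. The module is installed in compiled form; this text tells all that it offers.
- The arm moves only by the shell command python3 -m crank 'ROWS' [OPENING] [FORCE]. ROWS is JSON, a list of rows, each a list of 4 numbers: the shift along the tool's x, y, z as a fraction of full scale, then the turn about the tool's z as a fraction of full scale. In form: [[x, y, z, yaw], ...]. A call has 1 to 5 rows; each row is the pose to reach, as a shift and turn from the pose commanded when the call began, along the tool's axes at that moment; what a row does not reach only later rows make up. Full scale, the value 1, is 400 mm for a shift and 60 degrees for a turn. A row lasts 1/12 s, in which the tool goes at most 41.7 mm and 7.16 degrees, less where a joint would pass 70% of its speed; a pose out of reach is approached as far as the arm can. A call with a number of a shift or a turn outside -1 to 1 is refused whole. A call with a gripper value outside its range is refused whole. OPENING is the gripper command: -1 is shut, 1 is fully open, values between are in proportion, set as the call begins (- or left out, the last holds). The fingers move at their own pace and stop on an object; FORCE is the grip in N (left out, the last holds). Time passes only in rows, so rows that repeat a pose let the fingers close. It gives the time, the measured TCP pose, the force, the opening and the grip force at its end, in the units of the state.
- readout.get_obs(): the state, without advancing time (a new reading comes with each control period).
- imaging.camera(name): name is "side" or "top"; returns a dict with "color" (384x512x3 uint8, red, green, blue), "fx", "fy", "cx", "cy" (pixels), "rvec" (rotation vector, rad) and "tvec" (3), from world to camera coordinates, as OpenCV has them. Camera axes: x right, y down, z forward; pixel columns grow to the right and rows downward; lengths in m; the calibration is good to about 2 mm. A picture is of the moment at which its call begins. There is no depth.
- manip.hand_in(): hands the job in; it is judged then, once.
The state is a dict: "clock": time; "joint_pos": joint angles; "joint_velocities": joint speeds; "tau": joint torques, N m; "position": TCP position; "ee_rot": TCP orientation; "ft_force": force on the tool from outside, world axes, zero at the start; "torque": the same for the moment, N m; "grip_width": opening from 0.0 (shut) to 1.0 (fully open); "grasp_force": force on a finger pad.
Only numpy, scipy, OpenCV 4.12 (cv2) and the standard library are available. Lean on these libraries where they do the work, as an engineer would, in place of code of your own. Each camera call takes 0.05 s, during which the arm holds its last target. There are 200 camera calls.

## Working session

There is one attempt and no reset: what is moved stays moved. The work goes in short steps, Python scripts to look and compute and a shell command to move; the robot and the scene stay as the last step left them, time stands still between calls to the robot, and variables do not carry over. Pictures are saved under pics/ and viewed, at most 10 in all, crops included, and the job is handed in when it is done.

```bash
mkdir -p pics
cat > h.py <<'E'
import numpy as np, cv2
from scipy.spatial.transform import Rotation as R
from workcell import readout, imaging, manip
def cam(n,save=None):
    c=imaging.camera(n)
    if save: cv2.imwrite('pics/'+save,cv2.cvtColor(c['color'],cv2.COLOR_RGB2BGR))
    c['R']=R.from_rotvec(np.ravel(c['rvec'])).as_matrix(); c['t']=np.ravel(c['tvec']); return c
def ray(c,u,v):
    d=c['R'].T@np.array([(u-c['cx'])/c['fx'],(v-c['cy'])/c['fy'],1]); return -c['R'].T@c['t'],d
def onz(c,u,v,z):
    o,d=ray(c,u,v); return o+d*(z-o[2])/d[2]
def proj(c,p):
    q=c['R']@np.asarray(p,float)+c['t']; return np.array([c['fx']*q[0]/q[2]+c['cx'],c['fy']*q[1]/q[2]+c['cy']])
def two(c1,p1,c2,p2):
    o1,d1=ray(c1,*p1);o2,d2=ray(c2,*p2)
    s=np.linalg.lstsq(np.c_[d1,-d2],o2-o1,rcond=None)[0]
    a,b=o1+d1*s[0],o2+d2*s[1]; return (a+b)/2,np.linalg.norm(a-b)
E
python3 - <<'E'
from h import *
np.set_printoptions(precision=4,suppress=True)
for n in('top','side'):
    c=cam(n,n+'0.png'); print(n,c['fx'],c['cx'],c['cy'],-c['R'].T@c['t'],c['R'][2])
o=readout.get_obs(); print({k:np.round(v,4) for k,v in o.items()})
print(R.from_quat(o['ee_rot']).as_matrix())
E
```

```text
top 421.32124735786516 257.9511685532912 192.45246252942874 [ 0.462  -0.0046  1.3325] [ 0.0718 -0.0185 -0.9973]
side 477.6793315397536 259.5954264234833 180.48700700918064 [0.311  1.2277 1.2318] [ 0.1398 -0.723  -0.6766]
{'clock': np.float64(0.1), 'joint_pos': array([ 1.1694,  0.3328, -0.0647,  1.4609,  0.0216,  1.3499, -0.0885]), 'joint_velocities': array([ 0.0001, -0.0018, -0.0021, -0.004 ,  0.0013, -0.0008,  0.0015]), 'tau': array([  0.0022, -62.6749,   0.0495, -39.2427,   0.0163,   0.0071,
        -0.0001]), 'position': array([ 0.231 , -0.5804,  0.2476]), 'ee_rot': array([ 0.9821,  0.1883, -0.0001, -0.0006]), 'ft_force': array([-0.2688,  0.2494, -0.2264]), 'torque': array([ 0.01  ,  0.0377, -0.0289]), 'grasp_force': np.float64(0.0), 'grip_width': np.float64(0.9981)}
[[ 0.9291  0.3698 -0.0005]
 [ 0.3698 -0.9291  0.0012]
 [-0.     -0.0013 -1.    ]]
```

View pics/top0.png

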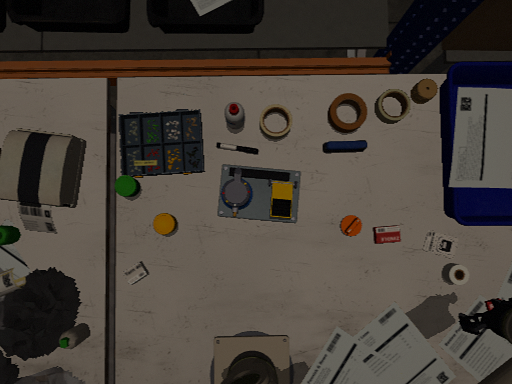

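View pics/side0.png

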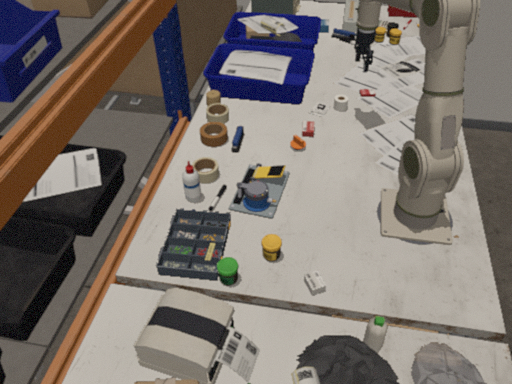

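The top view shows the gluer near (260,193) with its pot at (237,192), and its treadle near (282,200). The orange cap is at (351,226). The side view agrees, with the pot at (255,195) and the cap at (298,143).

```bash
cat > m.py <<'E'
from h import *
np.set_printoptions(precision=4,suppress=True)
t=cam('top');s=cam('side')
a=cv2.resize(t['color'][155:250,205:375],None,fx=4.7,fy=4.7,interpolation=cv2.INTER_CUBIC)
cv2.imwrite('pics/crop1.png',a[...,::-1])
def blob(c,lo,hi,box,mn=15):
    hsv=cv2.cvtColor(c['color'],cv2.COLOR_RGB2HSV); m=cv2.inRange(hsv,lo,hi)
    k=np.zeros_like(m);x0,x1,y0,y1=box;k[y0:y1,x0:x1]=1;m*=k
    n,l,st,ce=cv2.connectedComponentsWithStats(m); 
    return [(st[i].tolist(),ce[i]) for i in range(1,n) if st[i][4]>=mn],m
print('cap top',blob(t,(3,120,80),(16,255,255),(320,375,205,250))[0])
print('cap side',blob(s,(3,120,80),(16,255,255),(280,320,125,160))[0])
print('yel top',blob(t,(20,120,80),(35,255,255),(215,305,160,225))[0])
b,m=blob(t,(90,25,60),(125,255,255),(205,310,155,230),100);print('base',b)
cs=cv2.findContours(m,0,2)[0]; r=cv2.minAreaRect(max(cs,key=cv2.contourArea)); bp=cv2.boxPoints(r)
print(r); print([onz(t,*p,0.012) for p in bp])
for u,v,z in((351,226,.048),(237,192,.085),(282,200,.055)): print(onz(t,u,v,z))
E
python3 m.py
```

```text
cap top [([341, 215, 21, 21, 305], array([351.0721, 225.0033]))]
cap side [([291, 136, 15, 14, 139], array([297.6331, 142.9209]))]
yel top [([271, 181, 22, 20, 353], array([281.8499, 190.4703]))]
base []
((292.0, 214.0), (0.0, 0.0), 0.0)
[array([ 0.4876, -0.1347,  0.012 ]), array([ 0.4876, -0.1347,  0.012 ]), array([ 0.4876, -0.1347,  0.012 ]), array([ 0.4876, -0.1347,  0.012 ])]
[ 0.4473 -0.3105  0.048 ]
[0.5541 0.0344 0.085 ]
[ 0.5298 -0.101   0.055 ]
```

View pics/crop1.png

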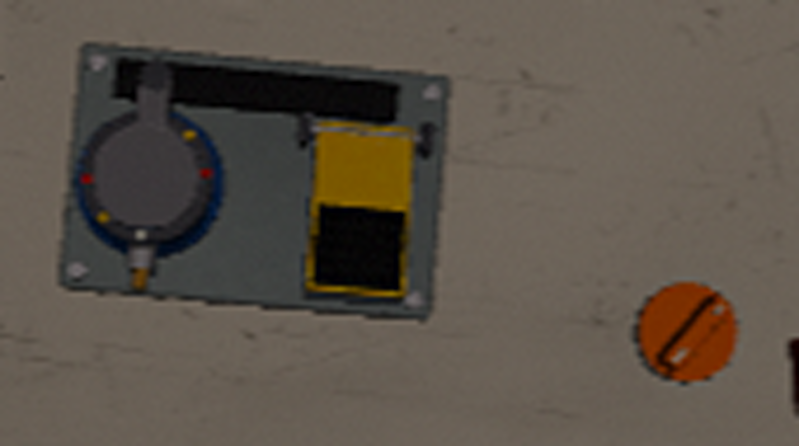

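The crop shows the shutter over the pot, with marks: red at (86,180) and (206,173), yellow at (190,135) and (102,217). The base corners are near (83,43), (448,75), (428,318) and (60,288). The ribbed pad is centred at about (361,247). The cap flange is centred at (688,331), and the bar runs lower-left to upper-right.

```bash
cat > g.py <<'E'
from h import *
np.set_printoptions(precision=4,suppress=True)
t=cam('top')
def P(u,v,z): return onz(t,205+(u+.5)/4.7-.5,155+(v+.5)/4.7-.5,z)
TL,TR,BR,BL=[P(*p,.012) for p in((83,43),(448,75),(428,318),(60,288))]
print('sizes',np.linalg.norm(TL-TR),np.linalg.norm(TL-BL),np.linalg.norm(TR-BR))
x=(TL-BL+TR-BR);y=(TL-TR+BL-BR)
th=np.arctan2(x[1],x[0]);th2=np.arctan2(-y[0],y[1]);print('yaw',np.degrees([th,th2]))
th=(th+2*th2)/3
r=lambda a,b:np.array([a*np.cos(th)-b*np.sin(th),a*np.sin(th)+b*np.cos(th)])
C=(TL+TR+BR+BL)[:2]/4; pot=C-r(.0075,-.07); print('pot by base',pot,'by marks',P(146,176,.08)[:2], 'shutter',P(147,172,.0845)[:2])
print('pad',P(361,247,.055),'yelplate fr corners',P(308,292,.07),P(408,296,.07))
a,b=P(664,365,.033),P(718,298,.033)
print('bar yaw',np.degrees(np.arctan2(b[1]-a[1],b[0]-a[0])),np.linalg.norm(a-b))
print('cap',P(688,331,.018))
E
python3 g.py
```

```text
sizes 0.24612530813529238 0.16478701505425067 0.16362369555342776
yaw [-6.0273 -5.775 ]
pot by base [0.555  0.0385] by marks [0.5544 0.0385] shutter [0.5566 0.0377]
pad [ 0.508  -0.0987  0.055 ] yelplate fr corners [ 0.4794 -0.0632  0.07  ] [ 0.4758 -0.1269  0.07  ]
bar yaw -40.61372558472998 0.0569594383430783
cap [ 0.4499 -0.3178  0.018 ]
```

```bash
cat > go.py <<'E'
# usage: go.py x y z [yaw_deg]: shift/turn fractions from measured pose
from h import *; import sys
a=list(map(float,sys.argv[1:])); o=readout.get_obs(); M=R.from_quat(o['ee_rot']).as_matrix()
yaw=np.degrees(np.arctan2(M[1,0],M[0,0]))
d=M.T@(np.array(a[:3])-o['position'])
tw=0 if len(a)<4 else (yaw-a[3]+90)%180-90
print('clock',round(float(o['clock']),2),'pos',np.round(o['position'],4),'yaw',round(yaw,2),'tilt',np.round(M[:2,2],4),'F',np.round(o['ft_force'],1),'T',np.round(o['torque'],2),'grip',round(float(o['grip_width']),3),round(float(o['grasp_force']),1),'j7',round(float(o['joint_pos'][6]),2))
print('shift',np.round(d/.4,4),'turn',round(tw/60,3),'rows>=',np.linalg.norm(d)/.0417,abs(tw)/7.16)
E
python3 go.py 0.508 -0.0987 0.16 -6
```

```text
clock 0.25 pos [ 0.2311 -0.5805  0.2479] yaw 21.71 tilt [-0.0003  0.0006] F [-0.4 -0.2  0.5] T [-0.01 -0.02  0.  ] grip 0.999 0.0 j7 -0.09
shift [ 1.0888 -0.863   0.2204] turn 0.462 rows>= 13.493202054439719 3.8695568680915438
```

```bash
M="python3 -m crank"
$M '[[0.0726,-0.0575,0.0,0],[0.1452,-0.115,0.0,0],[0.2178,-0.1725,0,0],[0.29,-0.23,0,0],[0.363,-0.288,0,0]]' -1 40 >/dev/null
$M '[[0.0726,-0.0575,0.0,0],[0.1452,-0.115,0.0,0],[0.2178,-0.1725,0,0],[0.29,-0.23,0,0],[0.363,-0.288,0,0]]' 
$M '[[0.0726,-0.0575,0.0,0],[0.1452,-0.115,0.0,0],[0.2178,-0.1725,0,0],[0.29,-0.23,0,0],[0.363,-0.288,0,0]]' 
$M '[[0,0,0.05,0.1],[0,0,0.1,0.2],[0,0,0.15,0.3],[0,0,0.2,0.4],[0,0,0.2,0.46]]' 
python3 go.py 0.508 -0.0987 0.085 -6
```

```text
clock: 1.08
position: [0.4162, -0.2576, 0.2485]
ee_rot: [0.982, 0.188, 0.0, 0.0]
ft_force: [1.2, -0.5, 0.5]
grip_width: -0.002
grasp_force: 0.0
clock: 1.5
position: [0.5086, -0.0969, 0.2485]
ee_rot: [0.982, 0.188, 0.0, 0.0]
ft_force: [0.8, -0.9, 0.5]
grip_width: 0.001
grasp_force: 0.0
clock: 1.92
position: [0.506, -0.0983, 0.1644]
ee_rot: [0.999, -0.054, -0.003, -0.0]
ft_force: [-0.7, 0.2, -0.2]
grip_width: 0.002
grasp_force: 0.0
clock 1.92 pos [ 0.506  -0.0983  0.1644] yaw -6.22 tilt [-0.0055  0.0012] F [-0.7  0.2 -0.2] T [-0.04 -0.02  0.  ] grip 0.002 0.0 j7 -1.65
shift [0.0063 0.0006 0.1985] turn -0.004 rows>= 1.9048667222357014 0.03130963745492712
```

```bash
M="python3 -m crank"
$M '[[0.003,0,0.08,0],[0.006,0,0.16,0],[0.006,0,0.2,0],[0.006,0,0.22,0],[0.006,0,0.24,0]]'
$M '[[0,0,0.01,0],[0,0,0.02,0],[0,0,0.03,0],[0,0,0.04,0],[0,0,0.045,0]]'
python3 go.py 0.508 -0.0987 0.046 -6
```

```text
clock: 2.33
position: [0.5104, -0.0987, 0.0718]
ee_rot: [0.999, -0.051, -0.0, -0.0]
ft_force: [-1.2, 0.5, 3.6]
grip_width: 0.003
grasp_force: 1.2
clock: 2.75
position: [0.5107, -0.0989, 0.0553]
ee_rot: [0.999, -0.051, 0.0, 0.0]
ft_force: [-4.6, 1.2, 8.1]
grip_width: -0.004
grasp_force: 3.7
clock 2.75 pos [ 0.5107 -0.0989  0.0553] yaw -5.9 tilt [ 0.0005 -0.0007] F [-4.6  1.2  8.1] T [ 0.16  1.17 -0.02] grip -0.004 3.7 j7 -1.72
shift [-0.0068  0.0002  0.0233] turn 0.002 rows>= 0.2325604908329629 0.013555285585392868
```

```bash
M="python3 -m crank"
$M '[[-0.002,0,0.008,0],[-0.004,0,0.014,0],[-0.005,0,0.02,0],[-0.005,0,0.025,0],[-0.005,0,0.028,0]]'
$M '[[0,0,0.002,0],[0,0,0.004,0],[0,0,0.006,0],[0,0,0.006,0],[0,0,0.006,0]]'
python3 - <<'E'
from h import *
c=cam('top');a=cv2.resize(c['color'][140:250,180:375],None,fx=4,fy=4,interpolation=cv2.INTER_CUBIC);cv2.imwrite('pics/p1.png',a[...,::-1])
E
```

```text
clock: 3.17
position: [0.5097, -0.0988, 0.046]
ee_rot: [0.999, -0.052, 0.001, 0.001]
ft_force: [-14.4, 2.4, 36.6]
grip_width: -0.0
grasp_force: 18.1
clock: 3.58
position: [0.5097, -0.0988, 0.0454]
ee_rot: [0.999, -0.052, 0.001, 0.001]
ft_force: [-21.4, 3.1, 48.2]
grip_width: 0.001
grasp_force: 24.7
```

View pics/p1.png

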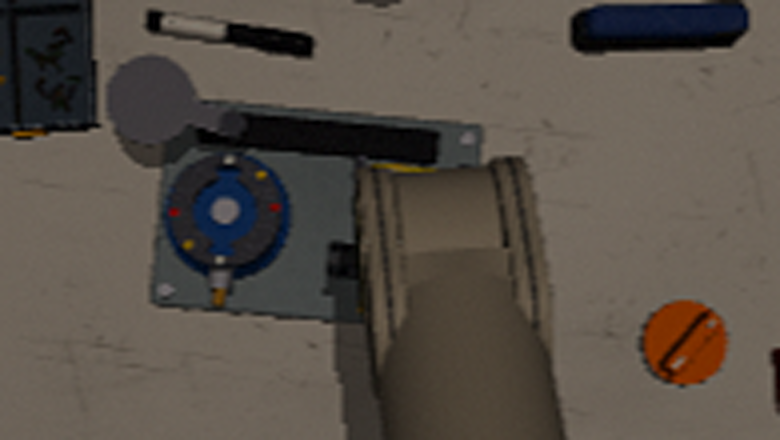

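The treadle is at its stop: force rose to 48 N. The shutter is swung clear to (152,100), and the pot mouth at (224,210) is open. I'll lift off and go to the cap.

```bash
M="python3 -m crank"
$M '[[0,0,-0.02,0],[0,0,-0.04,0],[0,0,-0.06,0],[0,0,-0.08,0],[0,0,-0.12,0]]'
$M '[[0,0,-0.05,0],[0,0,-0.1,0],[0,0,-0.15,0],[0,0,-0.2,0],[0,0,-0.2,0]]' 0
python3 - <<'E'
from h import *
np.set_printoptions(precision=4,suppress=True)
c=cam('top')
P=lambda u,v,z: onz(c,180+(u+.5)/4-.5,140+(v+.5)/4-.5,z)
print('pot',P(224.3,209.7,.08))
for a,b in(((229,160),(219,259)),((261,175),(188,245)),((276,207),(173,212))):
    d=P(*a,.08)-P(*b,.08);print(np.degrees(np.arctan2(d[1],d[0])),np.linalg.norm(d))
print('cap',P(684,343,.018)); a,b=P(663,374,.033),P(712,313,.033);d=b-a;print(np.degrees(np.arctan2(d[1],d[0])))
E
python3 go.py 0.4499 -0.3178 0.14 -40.6
```

```text
clock: 4.05
position: [0.5075, -0.0985, 0.0884]
ee_rot: [0.999, -0.051, -0.001, -0.0]
ft_force: [-0.6, -0.2, 0.1]
grip_width: -0.001
grasp_force: 0.0
clock: 4.47
position: [0.51, -0.0987, 0.1728]
ee_rot: [0.999, -0.051, 0.002, 0.001]
ft_force: [-0.0, -1.1, 0.8]
grip_width: 0.501
grasp_force: 0.0
pot [0.5544 0.0384 0.08  ]
-6.528027034904561 0.07426993262910075
-46.95881653387449 0.0752791313473632
-88.13541921243511 0.07671865783774366
cap [ 0.4489 -0.3166  0.018 ]
-40.522581788223434
clock 4.52 pos [ 0.5093 -0.0987  0.1708] yaw -5.9 tilt [ 0.0029 -0.001 ] F [-0.2 -1.1 -0.6] T [-0.03  0.03  0.05] grip 0.503 0.0 j7 -1.65
shift [-0.0916  0.5601  0.0771] turn 0.578 rows>= 5.49360404349885 4.84581408969826
```

```bash
M="python3 -m crank"
$M '[[-0.015,0.09,0,0.1],[-0.03,0.19,0,0.2],[-0.045,0.28,0,0.3],[-0.06,0.37,0,0.4],[-0.075,0.46,0,0.5]]' >/dev/null
python3 go.py 0.4497 -0.3174 0.09 -40.6
```

```text
clock 4.93 pos [ 0.4583 -0.2799  0.1679] yaw -36.19 tilt [-0.0015  0.0006] F [ 1.3 -0.4 -1.1] T [-0.03 -0.03 -0.  ] grip 0.5 0.0 j7 -1.79
shift [0.0384 0.0883 0.1948] turn 0.073 rows>= 2.0840738419326774 0.61583522070228
```

```bash
M="python3 -m crank"
$M '[[0.019,0.044,0.05,0.073],[0.038,0.088,0.1,0.073],[0.038,0.088,0.15,0.073],[0.038,0.088,0.19,0.073],[0.038,0.088,0.19,0.073]]' >/dev/null
python3 go.py 0.4497 -0.3174 0.038 -40.6
python3 - <<'E'
from h import *
c=cam('side');a=cv2.resize(c['color'][95:170,250:350],None,fx=7,fy=7,interpolation=cv2.INTER_CUBIC);cv2.imwrite('pics/p2.png',a[...,::-1])
E
```

```text
clock 5.35 pos [ 0.4488 -0.3148  0.0885] yaw -40.31 tilt [-0.0059  0.004 ] F [-1.4  0.5 -1. ] T [ 0.04  0.04 -0.02] grip 0.499 0.0 j7 -1.82
shift [0.0069 0.0034 0.1263] turn 0.005 rows>= 1.2136830466809356 0.03992410866000737
```

View pics/p2.png

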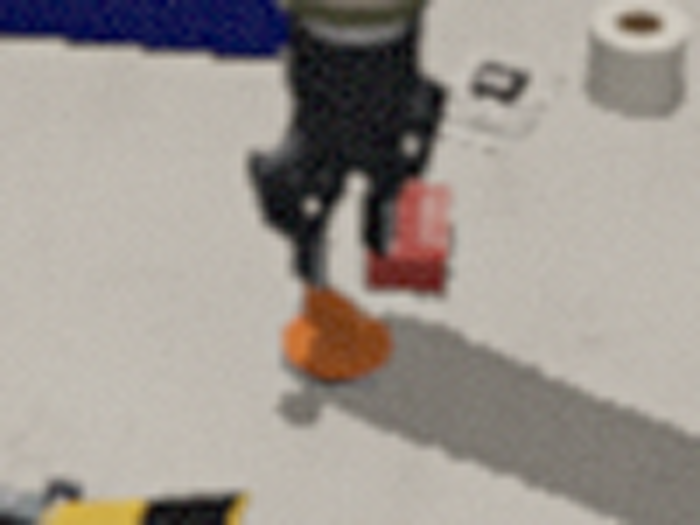

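Fingers at (310,280) and (380,245) straddle the cap, whose bar top is around (325,295). The red carton at (410,250) is behind, clear of the grasp. I'll descend.

```bash
M="python3 -m crank"
$M '[[0.004,0.003,0.04,0.005],[0.005,0.003,0.08,0.005],[0.005,0.003,0.11,0.005],[0.005,0.003,0.125,0.005],[0.005,0.003,0.125,0.005]]' >/dev/null
python3 go.py 0.4497 -0.3174 0.038 -40.6
```

```text
clock 5.82 pos [ 0.4517 -0.3176  0.0419] yaw -40.55 tilt [-0.0014  0.001 ] F [-0.8 -0.5 -0.1] T [0.   0.04 0.02] grip 0.501 0.0 j7 -1.84
shift [-0.0041  0.0029  0.0098] turn 0.001 rows>= 0.10581321758871597 0.006673647630931683
```

```bash
M="python3 -m crank"
$M '[[-0.003,0.002,0.003,0],[-0.003,0.002,0.003,0],[-0.003,0.002,0.003,0],[-0.003,0.002,0.003,0],[-0.003,0.002,0.003,0]]' -1 60 
python3 go.py 0.4497 -0.3174 0.038 -40.6
$M '[[0,0,-0.02,0],[0,0,-0.05,0],[0,0,-0.1,0],[0,0,-0.16,0],[0,0,-0.24,0]]' 
$M '[[0,0,-0.06,0],[0,0,-0.12,0],[0,0,-0.12,0],[0,0,-0.12,0],[0,0,-0.12,0]]' 
python3 go.py 0.5545 0.0385 0.18 -6
python3 - <<'E'
from h import *
c=cam('side');a=c['color'][60:170,240:380];t=cam('top')['color'][170:280,280:420]
cv2.imwrite('pics/p3.png',cv2.resize(np.hstack([a,t]),(800,314),interpolation=cv2.INTER_CUBIC)[...,::-1])
E
```

```text
clock: 6.23
position: [0.4511, -0.3184, 0.0423]
ee_rot: [0.938, -0.347, 0.001, 0.0]
ft_force: [-1.5, 0.2, 5.6]
grip_width: 0.146
grasp_force: 60.9
clock 6.23 pos [ 0.4511 -0.3184  0.0423] yaw -40.58 tilt [ 0.001  -0.0009] F [-1.5  0.2  5.6] T [ 0.09  0.26 -0.  ] grip 0.146 60.9 j7 -1.84
shift [-0.0042  0.0004  0.0109] turn 0.0 rows>= 0.11190687289792785 0.0021562274088833674
clock: 6.65
position: [0.4499, -0.3173, 0.1381]
ee_rot: [0.938, -0.347, -0.001, -0.0]
ft_force: [0.2, -1.4, -1.3]
grip_width: 0.15
grasp_force: 60.1
clock: 7.07
position: [0.4504, -0.3178, 0.1855]
ee_rot: [0.938, -0.347, -0.0, 0.0]
ft_force: [0.3, 0.3, -0.1]
grip_width: 0.148
grasp_force: 60.1
clock 7.07 pos [ 0.4504 -0.3178  0.1855] yaw -40.57 tilt [-0.0002  0.    ] F [ 0.3  0.3 -0.1] T [-0.01 -0.01  0.06] grip 0.148 60.1 j7 -1.8
shift [-0.3817 -0.8458  0.0137] turn -0.576 rows>= 8.901897795667784 4.828692633012538
```

View pics/p3.png

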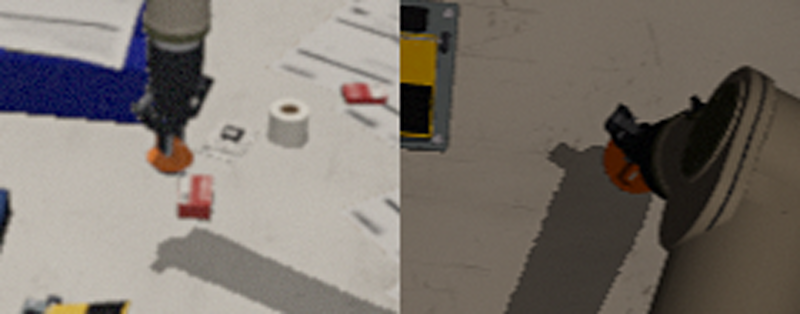

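The cap is held clear of the bench, orange at (170,155) in the side half, and the carton is untouched. I'll move over the pot while turning the bar to the white marks.

```bash
M="python3 -m crank"
$M '[[-0.038,-0.085,0,0],[-0.076,-0.17,0,0],[-0.115,-0.255,0,0],[-0.153,-0.34,0,0],[-0.191,-0.423,0,0]]' >/dev/null
$M '[[-0.038,-0.085,0,-0.115],[-0.076,-0.17,0,-0.23],[-0.115,-0.255,0,-0.345],[-0.153,-0.34,0,-0.46],[-0.191,-0.423,0,-0.576]]' >/dev/null
$M '[[0,0,0.03,0],[0,0,0.06,0],[0,0,0.08,0],[0,0,0.08,0],[0,0,0.08,0]]'
cat > look.py <<'E'
from h import *; import sys
np.set_printoptions(precision=4,suppress=True)
o=readout.get_obs();p=o['position'];M=R.from_quat(o['ee_rot']).as_matrix()
c=cam('side')
q=proj(c,p-[0,0,.02]).astype(int); x0,y0=q[0]-45,q[1]-35
a=cv2.resize(c['color'][y0:y0+85,x0:x0+100],None,fx=7,fy=7,interpolation=cv2.INTER_CUBIC)
hsv=cv2.cvtColor(a,cv2.COLOR_RGB2HSV);m=cv2.inRange(hsv,(3,130,60),(16,255,255))
cnt=max(cv2.findContours(m,0,2)[0],key=cv2.contourArea);x,y,w,h=cv2.boundingRect(cnt)
print('crop origin',x0,y0,'orange box',x,y,w,h)
L=onz(c,x0+x/7-.5,y0+200/7,0.1)
# expected flange silhouette: discs z=14..18 mm above underside at TCP-42mm
for off in(.042,):
    b=p-[0,0,off]; th=np.linspace(0,2*np.pi,200)
    pts=np.array([proj(c,b+[.033*np.cos(k),.033*np.sin(k),z]) for z in(.014,.018) for k in th])
    pc=(pts-[x0,y0]+.5)*7
    print('expected flange box if centred on TCP',pc.min(0),pc.max(0))
cv2.imwrite('pics/'+sys.argv[1],a[...,::-1])
for dx,dy,dz in((.001,0,0),(0,.001,0),(0,0,.001)): print('px7 per mm',(proj(c,p+[dx,dy,dz])-proj(c,p))*7)
E
python3 look.py p4.png; python3 go.py 0.5545 0.0385 0.13 -6
```

```text
clock: 8.42
position: [0.5542, 0.0368, 0.1526]
ee_rot: [0.999, -0.054, -0.001, 0.0]
ft_force: [0.3, 0.1, -0.2]
grip_width: 0.146
grasp_force: 60.2
crop origin 210 141 orange box 255 207 141 106
expected flange box if centred on TCP [257.1434 215.5554] [391.6258 312.0022]
px7 per mm [-2.0219 -0.2247]
px7 per mm [-0.3793  1.3488]
px7 per mm [-0.0373 -1.539 ]
clock 8.47 pos [0.5546 0.0371 0.1534] yaw -6.15 tilt [-0.0005 -0.0004] F [ 0.7 -0.5 -0.5] T [ 0.    0.03 -0.03] grip 0.153 60.2 j7 -1.96
shift [-0.0007 -0.0034  0.0585] turn -0.003 rows>= 0.5623471203055591 0.02158502280017491
```

View pics/p4.png

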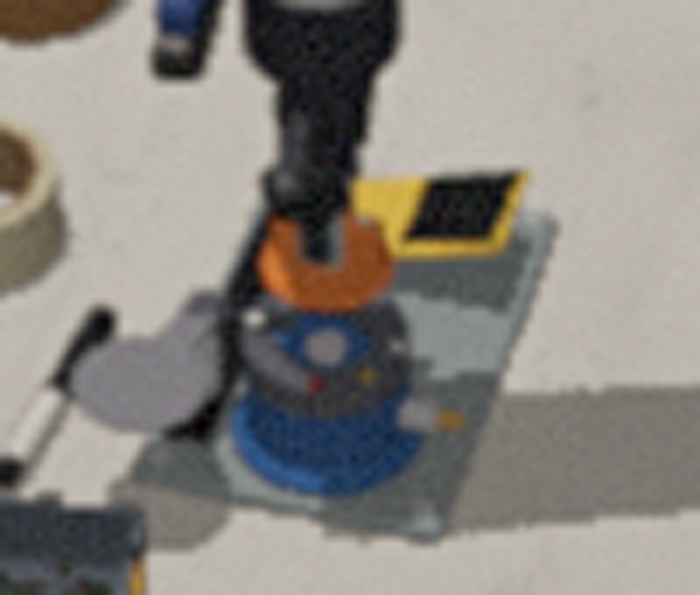

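The cap (orange, x 255–396) hangs over the open mouth. The white marks are at (255,315) and (398,346). The treadle is back up and the shutter is still clear at (150,380).

```bash
python3 - <<'E'
from h import *
c=cam('side')
P=lambda u,v:onz(c,210+(u+.5)/7-.5,141+(v+.5)/7-.5,.08)
a,b=P(255,315),P(398,346);print(a,b,(a+b)/2,np.linalg.norm(a-b),np.degrees(np.arctan2(*(a-b)[1::-1])))
E
python3 go.py 0.5553 0.0385 0.127 -6.1
```

```text
[0.59146022 0.03081849 0.08      ] [0.51665444 0.04116683 0.08      ] [0.55405733 0.03599266 0.08      ] 0.07551816182434579 -7.876082652895916
clock 8.52 pos [0.5549 0.0374 0.1538] yaw -6.13 tilt [ 0.0004 -0.0004] F [-0.3 -0.  -0.9] T [-0.02  0.   -0.06] grip 0.146 60.2 j7 -1.96
shift [ 0.0006 -0.0029  0.0671] turn -0.001 rows>= 0.6442843957452786 0.0043140953027367
```

Joint 7 would pass its range at the final turn: -1.96 now, and about 41° more takes it to -2.68. The cap is symmetric after a half turn, so I'll spin it 180° counter-clockwise in the air first.

```bash
M="python3 -m crank"
$M '[[0,0,0,-0.1],[0,0,0,-0.2],[0,0,0,-0.3],[0,0,0,-0.4],[0,0,0,-0.5]]' >/dev/null
$M '[[0,0,0,-0.1],[0,0,0,-0.2],[0,0,0,-0.3],[0,0,0,-0.4],[0,0,0,-0.5]]' >/dev/null
$M '[[0,0,0,-0.1],[0,0,0,-0.2],[0,0,0,-0.3],[0,0,0,-0.4],[0,0,0,-0.5]]' >/dev/null
python3 go.py 0.5548 0.0373 0.127 -6.1
$M '[[0,0,0,-0.1],[0,0,0,-0.2],[0,0,0,-0.3],[0,0,0,-0.4],[0,0,0,-0.5]]' >/dev/null
$M '[[0,0,0,-0.1],[0,0,0,-0.2],[0,0,0,-0.3],[0,0,0,-0.4],[0,0,0,-0.5]]' >/dev/null
$M '[[0,0,0,-0.1],[0,0,0,-0.2],[0,0,0,-0.3],[0,0,0,-0.4],[0,0,0,-0.5]]' >/dev/null
$M '[[0,0,0,0],[0,0,0,0]]' >/dev/null
python3 go.py 0.5548 0.0373 0.127 -6.1; sed -i 's/^cv2.imwrite.*//' look.py; python3 look.py x
```

```text
clock 9.77 pos [0.5551 0.0378 0.1543] yaw 84.21 tilt [ 0.0012 -0.0006] F [-0.6 -0.1 -0.6] T [-0.03 -0.02 -0.02] grip 0.15 60.2 j7 -0.46
shift [-0.0012 -0.0008  0.0681] turn -1.495 rows>= 0.653770707263384 12.527172136116782
clock 11.18 pos [0.555  0.0378 0.1538] yaw 173.73 tilt [ 0.0005 -0.0002] F [ 0.8  0.1 -1.3] T [-0.02 -0.   -0.03] grip 0.147 60.2 j7 0.98
shift [ 0.0004 -0.0014  0.0671] turn -0.003 rows>= 0.6435933643760076 0.023794731720050172
crop origin 210 141 orange box 251 203 142 108
expected flange box if centred on TCP [255.0006 214.9345] [389.6041 311.4496]
px7 per mm [-2.0235 -0.2249]
px7 per mm [-0.3806  1.3497]
px7 per mm [-0.0382 -1.5407]
```

```bash
M="python3 -m crank"
$M '[[0,-0.001,0.02,0],[0,-0.001,0.04,0],[0,-0.001,0.06,0],[0,-0.001,0.068,0],[0,-0.001,0.068,0]]'
$M '[[0,0,0.006,0],[0,0,0.012,0],[0,0,0.018,0],[0,0,0.024,0],[0,0,0.024,0]]' 
python3 go.py 0.5548 0.0373 0.108 -6.1
```

```text
clock: 11.65
position: [0.554, 0.038, 0.125]
ee_rot: [0.053, 0.999, -0.0, -0.001]
ft_force: [-0.8, 0.3, -1.3]
grip_width: 0.153
grasp_force: 60.2
clock: 12.07
position: [0.5546, 0.038, 0.1163]
ee_rot: [0.053, 0.999, -0.0, -0.0]
ft_force: [0.3, 0.1, -0.7]
grip_width: 0.149
grasp_force: 60.2
clock 12.07 pos [0.5546 0.038  0.1163] yaw 173.98 tilt [-0.0004 -0.0001] F [ 0.3  0.1 -0.7] T [ 0.05 -0.03  0.  ] grip 0.149 60.2 j7 0.96
shift [-0.0008 -0.0016  0.0207] turn 0.001 rows>= 0.19919820093542834 0.011184374541568237
```

Below the collar's top with no contact force, so it is in. I'll press on to home.

```bash
M="python3 -m crank"
$M '[[0,0,0.006,0],[0,0,0.012,0],[0,0,0.017,0],[0,0,0.02,0],[0,0,0.02,0]]' 
$M '[[0,0,0.002,0],[0,0,0.004,0],[0,0,0.005,0],[0,0,0.005,0],[0,0,0.005,0]]' 
python3 go.py 0.5548 0.0373 0.108 -6.1
```

```text
clock: 12.48
position: [0.5549, 0.0381, 0.1086]
ee_rot: [0.052, 0.999, 0.0, 0.0]
ft_force: [0.1, 0.5, 2.0]
grip_width: 0.151
grasp_force: 60.3
clock: 12.9
position: [0.5549, 0.0382, 0.1083]
ee_rot: [0.052, 0.999, -0.001, 0.0]
ft_force: [-7.9, -1.7, 19.4]
grip_width: 0.146
grasp_force: 63.1
clock 12.9 pos [0.5549 0.0382 0.1083] yaw 173.99 tilt [ 0.0005 -0.0012] F [-7.9 -1.7 19.4] T [-0.44  1.58  0.02] grip 0.146 63.1 j7 0.95
shift [ 0.0001 -0.0022  0.0008] turn 0.001 rows>= 0.022236454353534503 0.012064992407503188
```

```bash
M="python3 -m crank"
$M '[[0,0,-0.002,0],[0,0,-0.002,0.03],[0,0,-0.002,0.06],[0,0,-0.002,0.1],[0,0,-0.002,0.14]]'
python3 go.py 0.5548 0.0373 0.108 -47.1
$M '[[0,0,0,0.04],[0,0,0,0.08],[0,0,0,0.12],[0,0,0,0.16],[0,0,0,0.2]]'
python3 go.py 0.5548 0.0373 0.108 -47.1
```

```text
clock: 13.32
position: [0.5556, 0.0381, 0.1084]
ee_rot: [0.126, 0.992, 0.0, 0.001]
ft_force: [0.7, -0.6, 5.1]
grip_width: 0.151
grasp_force: 61.1
clock 13.32 pos [0.5556 0.0381 0.1084] yaw 165.47 tilt [ 0.002  -0.0001] F [ 0.7 -0.6  5.1] T [-0.15 -0.28  0.06] grip 0.151 61.1 j7 0.82
shift [ 0.0013 -0.0025  0.0009] turn 0.543 rows>= 0.02827839453153526 4.549194121454057
clock: 13.73
position: [0.5554, 0.0379, 0.1083]
ee_rot: [0.229, 0.973, -0.0, 0.001]
ft_force: [0.7, -0.7, 7.3]
grip_width: 0.146
grasp_force: 61.2
clock 13.73 pos [0.5554 0.0379 0.1083] yaw 153.47 tilt [ 0.0017 -0.0006] F [ 0.7 -0.7  7.3] T [-0.25 -0.05  0.1 ] grip 0.146 61.2 j7 0.63
shift [ 0.0008 -0.0021  0.0009] turn 0.343 rows>= 0.022992058690904652 2.8724477951535836
```

```bash
M="python3 -m crank"
$M '[[0,0,0,0.05],[0,0,0,0.1],[0,0,0,0.15],[0,0,0,0.2],[0,0,0,0.25]]'
$M '[[0,0,0,0.04],[0,0,0,0.07],[0,0,0,0.093],[0,0,0,0.093],[0,0,0,0.093]]'
python3 go.py 0.5548 0.0373 0.108 -47.1
python3 - <<'E'
from h import *
a=cam('side')['color'][141:226,205:305];t=cam('top')['color'][150:235,195:295]
cv2.imwrite('pics/p5.png',cv2.resize(np.hstack([a,t]),(800,340),interpolation=cv2.INTER_CUBIC)[...,::-1])
E
```

```text
clock: 14.15
position: [0.5554, 0.0378, 0.1084]
ee_rot: [0.355, 0.935, -0.0, 0.001]
ft_force: [0.1, -0.2, 6.9]
grip_width: 0.152
grasp_force: 61.2
clock: 14.57
position: [0.5554, 0.0378, 0.1083]
ee_rot: [0.399, 0.917, -0.0, 0.001]
ft_force: [-0.5, -1.5, 7.0]
grip_width: 0.152
grasp_force: 61.2
clock 14.57 pos [0.5554 0.0378 0.1083] yaw 132.98 tilt [ 0.0016 -0.0007] F [-0.5 -1.5  7. ] T [-0.3   0.11  0.06] grip 0.152 61.2 j7 0.3
shift [ 0.0001 -0.002   0.0009] turn 0.001 rows>= 0.02081881820546449 0.011347259569071177
```

View pics/p5.png

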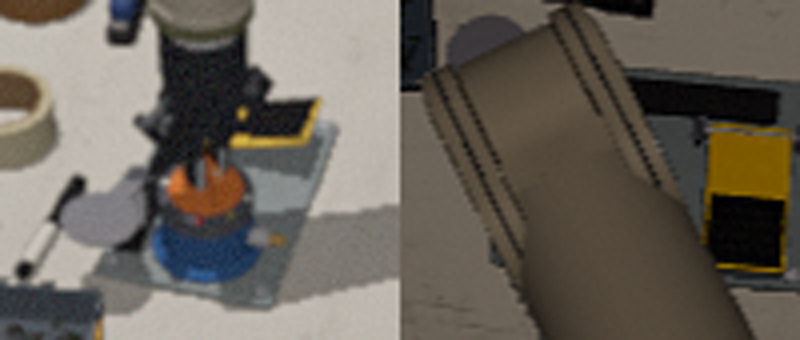

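The side half shows the cap's flange seated on the collar at (208,195), still gripped, with the treadle up and the shutter clear at (100,215). The bar's yaw is 133° (equal to -47°), on the yellow marks, and the arm is pressing down with about 7 N.

```bash
python3 -c "
from workcell import manip; print(manip.hand_in())"
```

```text
the job is handed in; nothing more can be done
None
```

The job is handed in at about 15 s: treadle pressed to its stop and back up, shutter swung clear, and the cap pressed home and turned clockwise to the yellow marks, still gripped and held there with about 7 N.

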